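# Strip the hub bearing press and put every piece in its place

## Robot

A 6-joint arm with a two-finger parallel gripper is mounted at the origin on the work surface; the furniture and walls round the work are solid. World frame = base frame: x ahead of the robot, y to its left, z up, the work surface at z = 0. Lengths are in m, angles in rad, forces in N, time in s.
With the tool pointing down it reaches from about 0.225 to 0.875 m from the base axis. Payload 3.4 kg.
Tool frame: the origin (TCP) lies between the finger pads; the fingertips stand 22 mm ahead of it and the grasp point (between the pads) lies 3 mm ahead of it (manip.finger_overhang is the distance from the TCP to the fingertips, in m); z points along the fingers, y is the line along which they close (so a half turn about z gives the same grasp; the last joint's range is limited). The gripper opens to 85 mm and grips with 20 to 120 N. Pads are 22 mm wide; open, the fingers measure 114 mm over their backs; the gripper's body (76 mm by 85 mm) begins 54 mm behind the grasp point. The pads swing forward as they close: fully open they stand 13 mm farther back than shut.
Start: joints at [-1.272, 0.276, 1.505, -0, 1.361, -0.121], TCP at [0.234, -0.525, 0.253] pointing down, gripper open.
Joint ranges: [-2.89, 2.89], [-0.75, 2.08], [0.22, 2.7], [-1.18, 4.32], [0.11, 2.71], [-2.7, 2.7]. Speed limits (rad/s): [2.57, 2.57, 3.14, 3.14, 3.14, 3.14].

## Interface

Orientations are given as a unit quaternion [w, x, y, z].
In Python, from rig import get_state, eyes, order, manip gives the robot as it stands.
- The arm moves only by the tool drive_tool, never from a script. Its argument "rows" is a list of rows, each a list of 4 numbers: the shift along the tool's x, y, z in units of 25 mm (1.0 is 25 mm), then the turn about the tool's z in units of 6 degrees (1.0 is 6 degrees). A call has exactly 8 rows; each row is the pose to reach, as a shift and turn from the pose commanded when the call began, along the tool's axes at that moment; what a row does not reach only later rows make up. A row lasts 1/12 s, in which the tool goes at most 41.7 mm and 7.16 degrees, less where a joint would pass 70% of its speed; a pose out of reach is approached as far as the arm can. A call with a gripper value outside its range is refused whole. "grip" is the finger opening in mm, from 0 to 85.4, set as the call begins (left out, the last holds). The fingers move at their own pace and stop on an object; "newtons" is the grip in N (left out, the last holds). Time passes only in rows, so rows that repeat a pose let the fingers close, or fill a call up. It gives the time, the measured TCP pose, the force, the opening and the grip force at its end, in the units of the state.
- get_state(): the state, without advancing time (a new reading comes with each control period).
- eyes.get_image(name): name is "scene" or "top" or "wrist"; returns (picture, depth): 420x560x3 uint8, red, green, blue; 420x560 float32, m along the optical axis (not along the pixel's ray), 0 where there is no reading.
- eyes.camera_info(name): a dict with "fx", "fy", "cx", "cy" (pixels), "R" (3x3) and "t" (3): a world point X has camera coordinates R X + t. Camera axes: x right, y down, z forward; pixel columns grow to the right and rows downward; lengths in m; the calibration is good to about 2 mm. A picture is of the moment at which its call begins: read the wrist's pose just before it. camera_info takes no time and is no camera call; for the wrist camera it gives the pose at the moment of the call.
- order.sign_off(): hands the job in; it is judged then, once.
The state is a dict: "clock": time; "qpos": joint angles; "qd": joint speeds; "effort": joint torques, N m; "position": TCP position; "ee_rot": TCP orientation; "contact_force": force on the tool from outside, world axes, zero at the start; "moment": the same for the moment, N m; "width": finger opening in m; "gripper_force": force on a finger pad.
Only numpy, scipy, OpenCV 4.12 (cv2) and the standard library are available. Lean on these libraries where they do the work, as an engineer would, in place of code of your own. Each camera call takes 0.05 s, during which the arm holds its last target. There are 200 camera calls.

## Task

The new bearing is in the hub, so take the bearing press apart: stand the T-handled spindle upright in the black spindle stand, put the red drift in the small orange nest, stand the silver hub upright in the steel parts dish, and lay the blue support cup flat in the large orange nest. Each piece must be fully down in its place and left standing there by itself; do not knock over or shove the grease tub.

Things in the scene. Friction and masses are not known exactly. Their poses are not given: they have to be found in the camera images.
- spindle: Steel T-handled spindle, 200 g, upright through the whole stack. Origin: centre of lower tip (rounded), z up along the 10 mm rod. Knob 24 mm diameter from z=104 to 140 mm, resting on the drift; cross bar 96 mm long, 9 mm thick (13 mm black ends), along x at z=114 mm: grip the knob at z=122 to 140 from any side. Nut already open: draws straight up, no turning, 105 mm to clear the drift.
- drift: Red turned bush, 34 mm diameter, 24 mm high, 14 mm bore, 70 g. Origin: centre of its underside, z up along the bore. At the start it stands on the top face of the hub with the spindle through it, its underside 86 mm above the table.
- hub_shell: Silver bicycle hub shell, upright, 58 mm high, 20 mm bore, 220 g. Origin: centre of its lower end, z up. Flanges 54 mm diameter, 5 mm thick at z=8 to 13 and 45 to 50 mm (grip across the upper one); end bosses 36 mm diameter, 8 mm long; barrel between about 33 mm. At the start its lower boss sits 8 mm deep in the support cup, lower flange on the cup's rim, origin 28 mm above the table.
- support_cup: Blue turned ring, 62 mm outer and 44 mm inner diameter, 24 mm high, 140 g. Origin: centre of its underside, z up along its axis. At the start it is the bottom of the stack, on the press base 12 mm above the table, round the base's 4 mm high boss; it lifts straight up.
- press_base: Black steel base plate of the press, fixed, 110 x 110 x 12 mm with four bolts, a boss 36 mm diameter rising to 16 mm above the table, a 14 mm bore for the spindle and a small lever with a red grip at one side. Origin at the centre of its underside on the table, z up. The stack stands on its centre; once empty it has no part higher than 20 mm.
- spindle_stand: Black turned stand for the spindle, fixed: column 45 mm diameter and 60 mm high with an orange band, on an 80 mm round foot, 16 mm hole down its middle widening to 28 mm at the top, floor of the hole 6 mm above the table. Origin at the centre of its underside on the table, z up. With the spindle fully in, its tip stands on that floor.
- drift_nest: Small orange printed nest for the drift, fixed, round, 70 mm diameter, 16 mm high: round pocket 44 mm diameter (52 mm at the mouth), 8 mm deep, black pad on its floor 8 mm above the table. Origin at the centre of its underside on the table, z up.
- cup_nest: Large orange printed nest for the support cup, fixed, round, 100 mm diameter, 16 mm high: round pocket 72 mm diameter (80 mm at the mouth), 8 mm deep, black pad on its floor 8 mm above the table. Origin at the centre of its underside on the table, z up.
- parts_dish: Round stainless parts dish for the hub, fixed by its magnet, about 120 mm over the rim, 24 mm high, inside about 104 mm across, flat floor 3 mm above the table. Origin at the centre of its underside on the table, z up.
- grease_tub: White grease tub with a green lid, 69 mm diameter, 64 mm high, standing loose near the robot at the left; not to be moved. Origin at the centre of its underside.
There are look-alikes about, which are no part of the job. What is shaped like the support_cup but yellow is not meant.

How it is judged:
At the end, for the whole second after the job is handed in: Spindle tip on the stand hole's floor, within 8 mm of its axis, 0.2 rad of upright; drift and cup on their pocket floors, within 9 mm of centre, 0.1 rad of level; hub upright (0.1 rad) on its lower end on the dish floor, within 26 mm of centre; heights within 4 mm; all at rest (horizontal distance between spindle and spindle_stand below 0.008 m and z of spindle in the frame of spindle_stand between 0.002 and 0.01 m and angle between spindle's own z axis and vertical below 0.2 rad and linear speed of each of spindle, drift, hub_shell, support_cup below 0.02 m/s and angular speed of each of spindle, drift, hub_shell, support_cup below 0.2 rad/s and horizontal distance between drift and drift_nest below 0.009 m and z of drift in the frame of drift_nest between 0.004 and 0.012 m and angle between each of drift, hub_shell, support_cup's own z axis and vertical below 0.1 rad and horizontal distance between hub_shell and parts_dish below 0.026 m and z of hub_shell in the frame of parts_dish between -0.001 and 0.007 m and horizontal distance between support_cup and cup_nest below 0.009 m and z of support_cup in the frame of cup_nest between 0.004 and 0.012 m); the robot touches nothing.
It fails at once if the grease tub is shoved more than 30 mm or tipped (distance of grease_tub from where it was at the start of the episode above 0.03 m or angle between grease_tub's own z axis and vertical above 0.4 rad).
It also fails if it takes over 120 s, if anything falls off the work surface, if the arm or the gripper's body presses on something with over 40 N, if the wrist force passes 120 N, or if a joint passes its speed limit or range.

## Working session

There is one attempt and no reset: what is moved stays moved. The work goes in short steps, Python scripts to look and compute and a tool call to move; the robot and the scene stay as the last step left them, time stands still between calls to the robot, and variables do not carry over. Pictures are saved under pics/ and viewed, at most 14 in all, crops included, and the job is handed in when it is done.

Besides the shell and the picture viewer there is one more tool, called after "Emit:" as name(argument=value, ...), one argument or row to a line, values as JSON. drive_tool: Moves the arm, as the interface text tells. Its arguments: {"type":"object","properties":{"rows":{"type":"array","items":{"type":"array","items":{"type":"number"}}},"grip":{"type":"number"},"newtons":{"type":"number"}},"required":["rows"]}

```bash
mkdir -p pics
cat > h.py <<'E'
import numpy as np, cv2
from rig import get_state, eyes, order, manip
def snap(n,f):
    ci=eyes.camera_info(n); im,d=eyes.get_image(n)
    cv2.imwrite(f'pics/{f}.png',im[:,:,::-1]); np.savez(f'pics/{f}.npz',im=im,d=d,**{k:np.array(ci[k]) for k in ci})
def load(f): return np.load(f'pics/{f}.npz')
def cloud(z):
    d=z['d']; v,u=np.mgrid[:d.shape[0],:d.shape[1]]
    P=np.stack([(u-z['cx'])/z['fx']*d,(v-z['cy'])/z['fy']*d,d],-1)
    return (P-z['t'])@z['R']
def atz(z,u,v,h):
    r=np.array([(u-z['cx'])/z['fx'],(v-z['cy'])/z['fy'],1])@z['R']; c=-z['t']@z['R']
    return c+r*(h-c[2])/r[2]
E
python3 - <<'E'
from h import *
snap('scene','s0');snap('top','t0')
s=get_state();print({k:np.round(v,3) for k,v in s.items()})
print(atz(load('t0'),280,210,0), [x for x in dir(manip) if x[0]!='_'])
E
```

```text
{'clock': np.float64(0.1), 'qpos': array([-1.272,  0.277,  1.506, -0.   ,  1.361, -0.121]), 'qd': array([-0.001, -0.002, -0.003, -0.001,  0.002, -0.002]), 'effort': array([ 1.000e-03, -4.177e+01, -2.464e+01, -0.000e+00,  6.000e-03,
       -0.000e+00]), 'position': array([ 0.234, -0.525,  0.253]), 'ee_rot': array([-0.001,  0.978,  0.208, -0.   ]), 'contact_force': array([-0.65 ,  0.227, -0.51 ]), 'moment': array([-0.015,  0.018,  0.063]), 'gripper_force': np.float64(0.0), 'width': np.float64(0.085)}
[0.5157731 0.017713  0.       ] ['MotionError', 'finger_overhang']
```

View pics/s0.png

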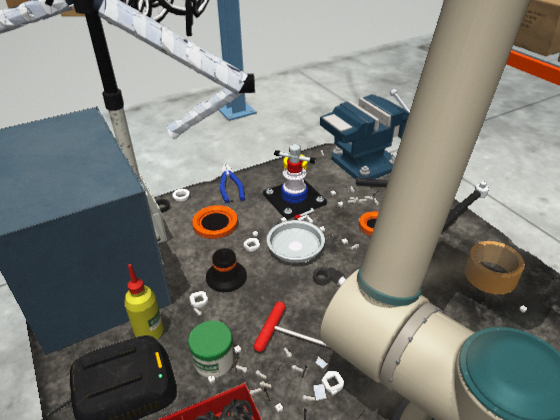

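View pics/t0.png

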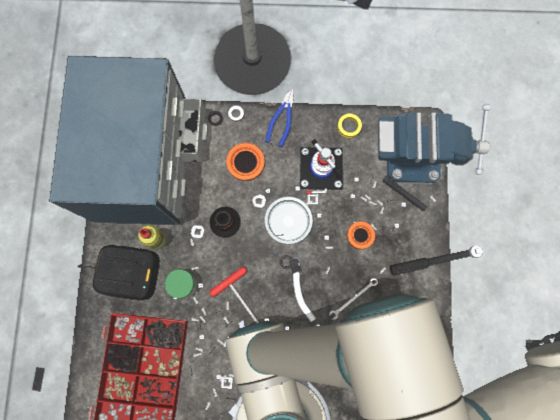

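Run:
```python
from h import *
im=cv2.imread('pics/t0.png')[105:265,195:395]
cv2.imwrite('pics/t0c.png',cv2.resize(im,None,fx=3.7,fy=3.7,interpolation=cv2.INTER_CUBIC))
z=load('t0');P=cloud(z)
print('stack region')
for (u,v) in [(322,155),(325,160),(323,148)]: print(P[v,u].round(3))
for n,(u,v,h) in dict(dish=(289,221,.02),cupn=(245,162,.016),dn=(361,236,.016),stand=(225,221,.06),base=(321,168,.012),tub=(179,284,.064)).items(): print(n,atz(z,u,v,h).round(4),P[v,u].round(3))
print('cam',(-z['t']@z['R']).round(3))
# tall points within workspace
m=(P[...,2]>.10)&(z['d']>0)&(P[...,0]>0.2); Q=P[m]
print(np.where(m.any(1))[0][[0,-1]])
s=load('s0');Q=cloud(s);m=(s['d']>0)&(Q[...,2]>.2)&(Q[...,0]>.3)&(Q[...,0]<1.1)&(abs(Q[...,1])<.6)
q=Q[m];print(len(q)); 
if len(q): print(q.min(0),q.max(0))
for x in np.arange(.3,1.1,.1):
    k=q[abs(q[:,0]-x)<.05]
    if len(k): print(x.round(2),np.percentile(k,[1,50,99],axis=0).round(2).tolist())
```

```text
stack region
[ 0.622 -0.077  0.147]
[ 0.618 -0.086  0.12 ]
[ 0.681 -0.09   0.014]
dish [ 0.4844 -0.006   0.02  ] [ 0.487 -0.006  0.003]
cupn [0.6367 0.1124 0.016 ] [0.639 0.113 0.007]
dn [ 0.4526 -0.1882  0.016 ] [ 0.454 -0.189  0.009]
stand [0.4728 0.1513 0.06  ] [0.474 0.152 0.052]
base [ 0.6278 -0.0853  0.012 ] [ 0.611 -0.081  0.073]
tub [0.3169 0.2523 0.064 ] [0.317 0.253 0.062]
cam [0.27  0.013 1.301]
[  0 389]
17587
[0.46623063 0.26108117 0.20002393] [0.80170869 0.49705449 0.26376039]
0.5 [[0.47, 0.28, 0.2], [0.47, 0.39, 0.26], [0.55, 0.49, 0.26]]
0.6 [[0.55, 0.28, 0.26], [0.6, 0.38, 0.26], [0.65, 0.47, 0.26]]
0.7 [[0.65, 0.28, 0.26], [0.7, 0.37, 0.26], [0.75, 0.46, 0.26]]
0.8 [[0.75, 0.28, 0.26], [0.77, 0.37, 0.26], [0.8, 0.45, 0.26]]
```

View pics/t0c.png

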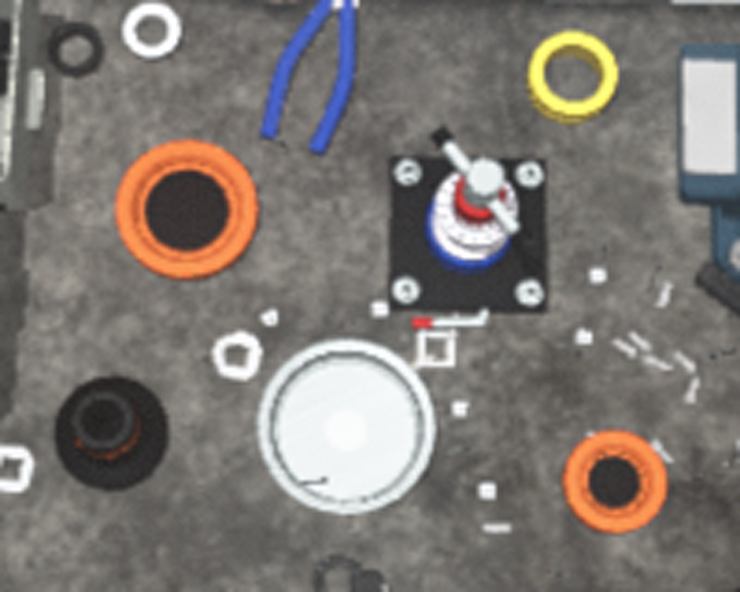

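```bash
cat >> h.py <<'E'
def moveto(x,y,z,yaw=None):
    s=get_state();w,a,b,c=s['ee_rot']
    from scipy.spatial.transform import Rotation as R
    r=R.from_quat([a,b,c,w]);M=r.as_matrix();d=M.T@(np.array([x,y,z])-s['position'])
    yw=np.degrees(np.arctan2(M[1,0],M[0,0])); t=0 if yaw is None else -((yaw-yw+90)%180-90)
    print('pos',np.round(s['position'],4),'yaw',yw.round(1),'tilt',M[:,2].round(3),'units',(d/.025).round(3),'turn',round(t/6,2),'clk',round(s['clock'],2),'w',round(s['width'],4))
E
python3 - <<'E'
from h import *
z=load('t0');P=cloud(z)
c=lambda X,Y,h: atz(z,195+(X+.5)/3.7-.5,105+(Y+.5)/3.7-.5,h).round(4)
print('cupn',c(187.5,209,.016),'dn',c(615.5,481.5,.016),'dish',c(346.5,426.5,.024),'stand',c(103,420,.06),'stand foot',c(111.5,433,.004))
print('knob',c(485,178,.146),'base',c(468,234,.012),'bar',c(440,137,.12),c(516,226,.12))
reg=np.zeros(z['d'].shape,bool);reg[125:190,295:345]=1
k=P[reg&(P[...,2]>.135)&(P[...,2]<.16)];print('knob pts',len(k),k.mean(0).round(4),k.min(0).round(3),k.max(0).round(3))
b=P[reg&(P[...,2]>.113)&(P[...,2]<.129)];print(len(b))
xy=b[:,:2]-b[:,:2].mean(0);u,s,vt=np.linalg.svd(xy);print('bar dir',np.degrees(np.arctan2(vt[0,1],vt[0,0])),b.mean(0))
moveto(.6225,-.083,.25,45)
E
```

```text
cupn [0.6391 0.1117 0.016 ] dn [ 0.4557 -0.1881  0.016 ] dish [ 0.4865 -0.004   0.024 ] stand [0.4797 0.1579 0.06  ] stand foot [0.4802 0.158  0.004 ]
knob [ 0.6279 -0.0856  0.146 ] base [ 0.6281 -0.0856  0.012 ] bar [ 0.6629 -0.0582  0.12  ] [ 0.6044 -0.1081  0.12  ]
knob pts 94 [ 0.6277 -0.0861  0.1445] [ 0.617 -0.098  0.136] [ 0.641 -0.075  0.151]
145
bar dir -141.55069526350948 [ 0.62667262 -0.08593674  0.12246922]
pos [ 0.2342 -0.5247  0.2525] yaw 24.1 tilt [-0.001  0.002 -1.   ] units [21.383 -9.802  0.121] turn -3.49 clk 0.1 w 0.0855
```

Emit:
drive_tool(
  rows=[
    [0.9,-0.4,0,0],
    [2.2,-1,0,0],
    [3.6,-1.6,0,0],
    [5.0,-2.2,0,0],
    [6.4,-2.9,0,0],
    [7.8,-3.5,0,0],
    [9.2,-4.1,0,0],
    [10.6,-4.7,0,0],
  ],
  grip=60,
  newtons=60,
)

```text
clock: 0.77
position: [0.4292, -0.308, 0.253]
ee_rot: [-0.0, 0.978, 0.208, -0.0]
contact_force: [0.7, -0.0, 0.0]
width: 0.0603
gripper_force: 0.0
```

Emit:
drive_tool(
  rows=[
    [1.5,-0.7,0,-0.3],
    [3.0,-1.4,0,-0.7],
    [4.5,-2.1,0,-1.1],
    [6.0,-2.7,0,-1.5],
    [7.5,-3.4,0,-1.9],
    [9.0,-4.0,0,-2.3],
    [10.0,-4.5,0,-2.5],
    [10.8,-4.9,0,-2.5],
  ],
)

```text
clock: 1.43
position: [0.6265, -0.0852, 0.2525]
ee_rot: [-0.001, 0.942, 0.336, -0.0]
contact_force: [0.1, -0.6, -0.5]
width: 0.0597
gripper_force: 0.0
```

Run:
```python
from h import *
moveto(.628,-.0857,.138,39)
snap('wrist','w1')
```

```text
pos [ 0.6265 -0.0852  0.2525] yaw 39.2 tilt [-0.001  0.001 -1.   ] units [0.035 0.058 4.578] turn 0.04 clk 1.43 w 0.0597
```

View pics/w1.png

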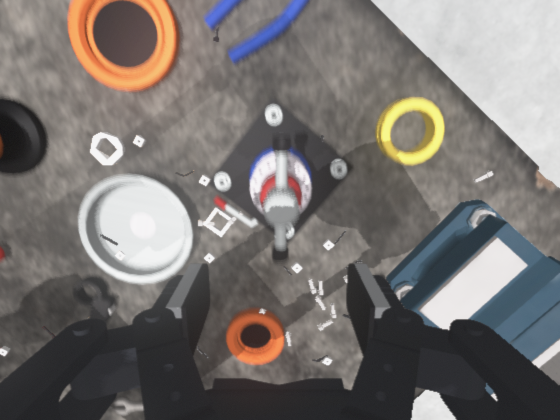

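Run:
```python
from h import *
z=load('w1')
for n,(u,v,h) in dict(knob=(284,200,.146),cupn=(123,34,.016),dn=(255,337,.016),dish=(136,228,.024)).items(): print(n,atz(z,u,v,h).round(4))
P=cloud(z);m=(P[...,2]>.138)&(P[...,2]<.156);m[:,:230]=0;m[:,340:]=0;m[260:]=0
print(P[m].mean(0),P[m].min(0),P[m].max(0),m.sum())
```

```text
knob [ 0.6405 -0.079   0.146 ]
cupn [0.6439 0.1137 0.016 ]
dn [ 0.4637 -0.1826  0.016 ]
dish [0.495  0.0008 0.024 ]
[ 0.632403   -0.08329943  0.14456606] [ 0.61866524 -0.09625733  0.13817269] [ 0.64388577 -0.07155969  0.14727405] 998
```

Emit:
drive_tool(
  rows=[
    [0,0,0.6,0],
    [0.03,0.05,1.3,0],
    [0.03,0.05,2.0,0],
    [0.03,0.05,2.7,0],
    [0.03,0.05,3.4,0],
    [0.03,0.05,4.0,0],
    [0.03,0.05,4.4,0],
    [0.03,0.05,4.55,0],
  ],
)

```text
clock: 2.15
position: [0.6251, -0.0883, 0.1373]
ee_rot: [-0.001, 0.943, 0.334, -0.002]
contact_force: [0.3, 0.2, -0.0]
width: 0.0597
gripper_force: 0.0
```

Emit:
drive_tool(
  rows=[
    [0,0,0,0],
    [0,0,0,0],
    [0,0,0,0],
    [0,0,0,0],
    [0,0,0,0],
    [0,0,0,0],
    [0,0,0,0],
    [0,0,0,0],
  ],
  grip=10,
  newtons=60,
)

```text
clock: 2.82
position: [0.627, -0.0885, 0.1405]
ee_rot: [0.001, 0.942, 0.334, 0.001]
contact_force: [-0.9, 0.7, 4.0]
width: 0.022
gripper_force: 58.7
```

Emit:
drive_tool(
  rows=[
    [0,0,-0.3,0],
    [0,0,-0.8,0],
    [0,0,-1.4,0],
    [0,0,-2.1,0],
    [0,0,-2.9,0],
    [0,0,-3.7,0],
    [0,0,-4.5,0],
    [0,0,-4.8,0],
  ],
)

```text
clock: 3.48
position: [0.6273, -0.0886, 0.2623]
ee_rot: [0.001, 0.942, 0.334, 0.002]
contact_force: [1.0, -0.0, -1.4]
width: 0.0222
gripper_force: 59.0
```

Emit:
drive_tool(
  rows=[
    [0,0,-0.2,0],
    [0,0,-0.2,0],
    [0,0,-0.2,0],
    [0,0,-0.2,0],
    [0,0,-0.2,0],
    [0,0,-0.2,0],
    [0,0,-0.2,0],
    [0,0,-0.2,0],
  ],
)

```text
clock: 4.15
position: [0.6264, -0.0884, 0.2641]
ee_rot: [-0.0, 0.942, 0.334, -0.0]
contact_force: [0.2, -0.7, -1.7]
width: 0.0225
gripper_force: 59.0
```

Run:
```python
from h import *
moveto(.4799,.158,.26)
snap('wrist','w2');snap('scene','s2')
a=cv2.imread('pics/w2.png');b=cv2.imread('pics/s2.png')[80:290,180:460]
cv2.imwrite('pics/ws2.png',np.vstack([cv2.resize(a[:300],(400,214)),cv2.resize(b,(400,300))]))
z=load('w2')
for n,(u,v,h) in dict().items(): print(n,atz(z,u,v,h).round(4))
```

```text
pos [ 0.6264 -0.0884  0.2641] yaw 39.1 tilt [-0.001  0.    -1.   ] units [  1.659 -11.344   0.17 ] turn 0.0 clk 4.15 w 0.0225
```

View pics/ws2.png

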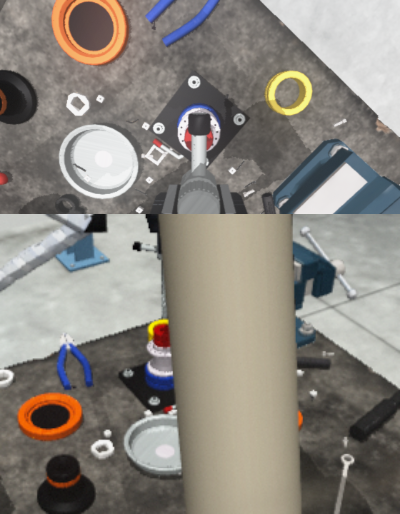

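Run:
```python
from h import *
def ell(f,box,lo=(3,120,90),hi=(20,255,255)):
    z=load(f);h=cv2.cvtColor(z['im'],cv2.COLOR_RGB2HSV);m=cv2.inRange(h,lo,hi)
    k=np.zeros_like(m);k[box[1]:box[3],box[0]:box[2]]=255;m&=k
    c=max(cv2.findContours(m,cv2.RETR_EXTERNAL,cv2.CHAIN_APPROX_NONE)[0],key=cv2.contourArea)
    e=cv2.fitEllipse(cv2.convexHull(c));print(f,np.round(e[0],1),np.round(e[1],1),atz(z,*e[0],.012).round(4))
ell('t0',(220,135,270,185));ell('t0',(340,215,385,255));ell('w2',(60,0,190,110))
z=load('w2');P=cloud(z)
from rig import get_state
s=get_state();print(s['position'])
m=(P[...,2]>.20)&(P[...,2]<.26)&(z['d']>0); m[:, :240]=0;m[:,320:]=0
M=np.array([[np.cos(.682),np.sin(.682)],[np.sin(.682),-np.cos(.682)]])
q=(P[m][:,:2]-s['position'][:2])@M
for a in range(-20,70,6):
    k=(q[:,0]>a/1000)&(q[:,0]<(a+6)/1000)
    if k.sum(): print(a,k.sum(),q[k].mean(0).round(4),P[m][k][:,2].max().round(3), P[m][k][:,2].mean().round(3))
print('xmax',np.sort(q[:,0])[-30:][[0,15,29]])
```

```text
t0 [245.  161.3] [37.5 38.5] [0.6399 0.1127 0.012 ]
t0 [360.7 234.8] [27.6 28.3] [ 0.4561 -0.1882  0.012 ]
w2 [125.7  34.7] [102.2 118.6] [0.6437 0.1146 0.012 ]
[ 0.62644092 -0.08839273  0.2644012 ]
-20 18 [-0.0195 -0.0008] 0.248 0.247
-14 10 [-0.0092  0.002 ] 0.256 0.256
-8 6 [-0.0068 -0.004 ] 0.26 0.257
4 11 [ 0.009  -0.0035] 0.249 0.24
10 808 [0.0128 0.001 ] 0.26 0.25
16 701 [ 0.0179 -0.0003] 0.26 0.249
22 279 [ 0.025  -0.0001] 0.248 0.246
28 296 [ 0.031 -0.   ] 0.248 0.246
34 290 [ 0.037  -0.0001] 0.248 0.246
40 359 [ 0.0433 -0.    ] 0.25 0.247
46 477 [0.049  0.0002] 0.25 0.247
52 245 [0.0534 0.0001] 0.25 0.246
xmax [0.05418321 0.05423944 0.05441714]
```

Emit:
drive_tool(
  rows=[
    [0.15,-1.0,0,0],
    [0.3,-2.4,0,0],
    [0.5,-3.9,0,0],
    [0.7,-5.4,0,0],
    [0.95,-6.9,0,0],
    [1.15,-8.4,0,0],
    [1.35,-9.9,0,0],
    [1.54,-11.0,0,0],
  ],
)

```text
clock: 4.92
position: [0.4808, 0.1516, 0.2648]
ee_rot: [-0.001, 0.942, 0.335, -0.0]
contact_force: [0.2, 0.3, -0.6]
width: 0.0225
gripper_force: 59.2
```

Emit:
drive_tool(
  rows=[
    [0,-0.28,0,0],
    [0,-0.28,0,0],
    [0,-0.28,0,0],
    [0,-0.28,0,0],
    [0,-0.28,0,0],
    [0,-0.28,0,0],
    [0,-0.28,0,0],
    [0,-0.28,0,0],
  ],
)

```text
clock: 5.58
position: [0.4791, 0.1542, 0.2644]
ee_rot: [0.0, 0.943, 0.334, -0.0]
contact_force: [1.5, 0.1, -0.6]
width: 0.0225
gripper_force: 59.3
```

Run:
```python
from h import *
moveto(.4789,.1552,.1415,39.1)
snap('scene','s3');snap('top','t3')
b=cv2.imread('pics/s3.png')[60:300,140:320];t=cv2.imread('pics/t3.png')[100:260,180:390]
cv2.imwrite('pics/c3.png',np.hstack([cv2.resize(b,(394,525)),cv2.resize(t,(400,525))]))
```

```text
pos [0.4791 0.1542 0.2644] yaw 39.0 tilt [-0. -0. -1.] units [ 0.02  -0.034  4.914] turn -0.02 clk 5.58 w 0.0225
```

View pics/c3.png

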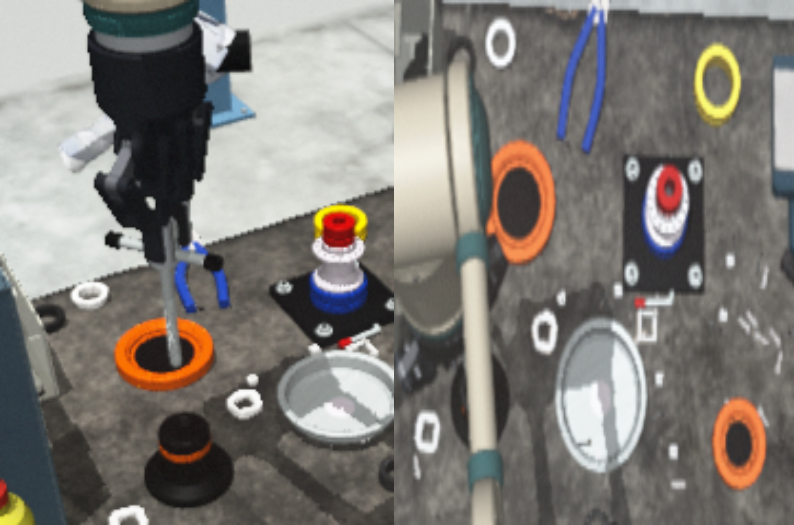

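Run:
```python
from h import *
z=load('s3');P=cloud(z)
c=(-z['t']@z['R']);print('cam',c.round(2))
for h in np.arange(.135,.235,.015):
    m=(abs(P[...,2]-h)<.006)&(np.hypot(P[...,0]-.48,P[...,1]-.156)<.02)
    if m.sum(): print(h.round(3),m.sum(),np.median(P[m],0).round(4))
m=(P[...,2]>.052)&(P[...,2]<.07)&(np.hypot(P[...,0]-.48,P[...,1]-.156)<.035);q=P[m];print('stand top',q.min(0),q.max(0),((q.min(0)+q.max(0))/2).round(4),np.median(q,0))
m=(P[...,2]>.04)&(P[...,2]<.05)&(np.hypot(P[...,0]-.48,P[...,1]-.156)<.035);q=P[m];print('col',q.min(0),q.max(0))
```

```text
cam [-0.14  0.38  0.69]
0.135 18 [0.4782 0.1596 0.1367]
0.15 31 [0.479  0.1581 0.15  ]
0.165 30 [0.4791 0.1591 0.1648]
0.18 32 [0.4791 0.1588 0.1808]
0.195 32 [0.4791 0.1584 0.1947]
0.21 35 [0.4783 0.1588 0.2104]
0.225 29 [0.4791 0.1588 0.2238]
stand top [0.45761006 0.13781651 0.05203158] [0.50266503 0.18079021 0.06216515] [0.4801 0.1593 0.0571] [0.4773083  0.15914977 0.05876732]
col [0.45712217 0.13742846 0.04016495] [0.49022823 0.18125275 0.04992696]
```

Emit:
drive_tool(
  rows=[
    [-0.03,-0.12,0,0],
    [-0.03,-0.12,0.6,0],
    [-0.03,-0.12,1.3,0],
    [-0.03,-0.12,2.0,0],
    [-0.03,-0.12,2.6,0],
    [-0.03,-0.12,3.2,0],
    [-0.03,-0.12,3.6,0],
    [-0.03,-0.12,3.8,0],
  ],
)

```text
clock: 6.35
position: [0.4755, 0.1567, 0.1682]
ee_rot: [-0.0, 0.942, 0.334, -0.001]
contact_force: [-0.6, -0.1, -1.7]
width: 0.022
gripper_force: 59.3
```

Emit:
drive_tool(
  rows=[
    [0,0,0.2,0],
    [0,0,0.4,0],
    [0,0,0.6,0],
    [0,0,0.8,0],
    [0,0,0.9,0],
    [0,0,1.0,0],
    [0,0,1.0,0],
    [0,0,1.0,0],
  ],
)

```text
clock: 7.02
position: [0.4763, 0.1567, 0.1445]
ee_rot: [0.0, 0.942, 0.334, 0.0]
contact_force: [0.1, 0.6, -1.0]
width: 0.0224
gripper_force: 59.3
```

Emit:
drive_tool(
  rows=[
    [0,0,0.05,0],
    [0,0,0.08,0],
    [0,0,0.12,0],
    [0,0,0.15,0],
    [0,0,0.17,0],
    [0,0,0.17,0],
    [0,0,0.17,0],
    [0,0,0.17,0],
  ],
)

```text
clock: 7.68
position: [0.4765, 0.1568, 0.1408]
ee_rot: [0.0, 0.942, 0.334, 0.0]
contact_force: [-0.7, 0.3, 3.7]
width: 0.022
gripper_force: 59.8
```

Emit:
drive_tool(
  rows=[
    [0,0,0,0],
    [0,0,0,0],
    [0,0,0,0],
    [0,0,0,0],
    [0,0,0,0],
    [0,0,0,0],
    [0,0,0,0],
    [0,0,0,0],
  ],
  grip=55,
)

```text
clock: 8.35
position: [0.4762, 0.1567, 0.1402]
ee_rot: [0.0, 0.942, 0.334, -0.0]
contact_force: [0.3, 0.5, 0.0]
width: 0.0551
gripper_force: 0.0
```

Emit:
drive_tool(
  rows=[
    [0,0,-0.3,0],
    [0,0,-0.8,0],
    [0,0,-1.3,0],
    [0,0,-1.8,0],
    [0,0,-2.3,0],
    [0,0,-2.8,0],
    [0,0,-3.2,0],
    [0,0,-3.2,0],
  ],
)

```text
clock: 9.02
position: [0.4776, 0.157, 0.2228]
ee_rot: [0.0, 0.942, 0.334, 0.002]
contact_force: [0.4, 0.0, -0.1]
width: 0.0552
gripper_force: 0.0
```

Run:
```python
from h import *
snap('scene','s4')
z=load('s4');P=cloud(z)
reg=np.zeros(z['d'].shape,bool);reg[150:300,170:280]=1
for lo,hi in((.065,.1),(.113,.12),(.12,.15)):
    m=reg&(P[...,2]>lo)&(P[...,2]<hi)&(np.hypot(P[...,0]-.48,P[...,1]-.158)<.06);print(m.sum(),np.median(P[m],0),P[m].max(0),P[m].min(0))
# drift in stack: red, from t3
z=load('t3');P=cloud(z);h=cv2.cvtColor(z['im'],cv2.COLOR_RGB2HSV)
m=((h[...,0]<6)|(h[...,0]>174))&(h[...,1]>120)&(P[...,2]>.09)&(P[...,2]<.125);m[:,:300]=0;m[:,350:]=0
v,u=np.where(m);print('drift',m.sum(),P[m].mean(0),P[m].min(0),P[m].max(0), atz(z,u.mean(),v.mean(),.11))
moveto(.628,-.0857,.22)
```

```text
83 [0.47848576 0.15326588 0.08267064] [0.48542268 0.15846023 0.09980163] [0.47551537 0.14620613 0.0650154 ]
102 [0.46989916 0.14212307 0.11764725] [0.51246993 0.18018509 0.11998183] [0.44276725 0.11353936 0.11313147]
376 [0.47721499 0.14948875 0.12725114] [0.52135423 0.18097108 0.14696599] [0.44375618 0.11559277 0.12000835]
drift 135 [ 0.62780258 -0.08505605  0.10768732] [ 0.61149682 -0.09963855  0.09021322] [ 0.6441288  -0.0703389   0.11493143] [ 0.62709987 -0.08486661  0.11      ]
pos [0.4769 0.1569 0.2216] yaw 39.1 tilt [ 0.003  0.    -1.   ] units [-1.421 11.342  0.075] turn 0.0 clk 9.07 w 0.0552
```

Emit:
drive_tool(
  rows=[
    [-0.1,1.0,0,0],
    [-0.3,2.4,0,0],
    [-0.45,3.9,0,0],
    [-0.65,5.4,0,0],
    [-0.85,6.9,0,0],
    [-1.0,8.4,0,0],
    [-1.2,9.9,0,0],
    [-1.36,11.3,0,0],
  ],
)

```text
clock: 9.73
position: [0.6281, -0.0861, 0.2191]
ee_rot: [-0.0, 0.943, 0.334, -0.001]
contact_force: [0.9, 1.1, 0.3]
width: 0.0551
gripper_force: 0.0
```

Emit:
drive_tool(
  rows=[
    [0,0,0,0],
    [0,0,0.3,0],
    [0,0,0.9,0],
    [0,0,1.6,0],
    [0,0,2.2,0],
    [0,0,2.8,0],
    [0,0,3.2,0],
    [0,0,3.2,0],
  ],
)

```text
clock: 10.4
position: [0.6251, -0.0823, 0.1371]
ee_rot: [-0.002, 0.942, 0.335, -0.003]
contact_force: [0.1, 0.0, -0.1]
width: 0.0549
gripper_force: 0.0
```

Run:
```python
from h import *
moveto(.629,-.085,.120)
snap('wrist','w5')
```

```text
pos [ 0.6251 -0.0823  0.1371] yaw 39.1 tilt [-0.007  0.002 -1.   ] units [0.056 0.187 0.684] turn 0.0 clk 10.4 w 0.0549
```

View pics/w5.png

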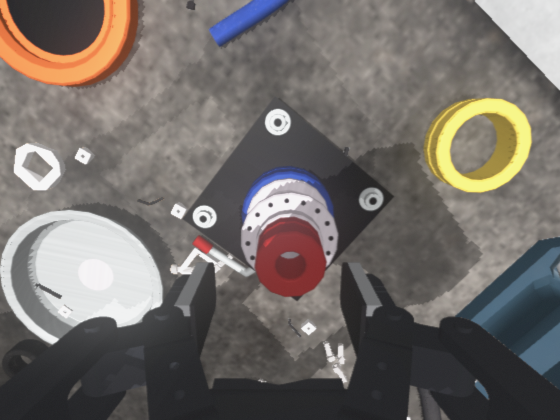

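Emit:
drive_tool(
  rows=[
    [0.1,0.15,0,0],
    [0.1,0.15,0,0],
    [0.1,0.15,0.1,0],
    [0.1,0.15,0.3,0],
    [0.1,0.15,0.5,0],
    [0.1,0.15,0.65,0],
    [0.1,0.15,0.65,0],
    [0.1,0.15,0.65,0],
  ],
)

```text
clock: 11.12
position: [0.6318, -0.0854, 0.1235]
ee_rot: [-0.0, 0.943, 0.334, -0.0]
contact_force: [-0.0, -0.3, 0.5]
width: 0.0547
gripper_force: 0.0
```

Emit:
drive_tool(
  rows=[
    [0,0,0,0],
    [0,0,0,0],
    [0,0,0,0],
    [0,0,0,0],
    [0,0,0,0],
    [0,0,0,0],
    [0,0,0,0],
    [0,0,0,0],
  ],
  grip=20,
  newtons=40,
)

```text
clock: 11.78
position: [0.6323, -0.0854, 0.1244]
ee_rot: [0.0, 0.942, 0.334, 0.0]
contact_force: [-1.0, -0.1, 1.9]
width: 0.0324
gripper_force: 39.7
```

Emit:
drive_tool(
  rows=[
    [0,0,-0.3,0],
    [0,0,-0.8,0],
    [0,0,-1.4,0],
    [-0.5,-0.1,-1.6,0],
    [-1.5,-0.2,-1.6,0],
    [-2.8,-0.4,-1.6,0],
    [-4.2,-0.6,-1.6,0],
    [-5.6,-0.85,-1.6,0],
  ],
)

```text
clock: 12.45
position: [0.5077, -0.1578, 0.1637]
ee_rot: [0.0, 0.942, 0.335, -0.001]
contact_force: [-0.7, -0.2, -0.6]
width: 0.0322
gripper_force: 39.7
```

Emit:
drive_tool(
  rows=[
    [-1.0,-0.15,0,0],
    [-1.8,-0.25,0,0],
    [-2.2,-0.33,0,0],
    [-2.32,-0.34,0.2,0],
    [-2.32,-0.34,0.7,0],
    [-2.32,-0.34,1.3,0],
    [-2.32,-0.34,1.8,0],
    [-2.32,-0.34,2.0,0],
  ],
)

```text
clock: 13.12
position: [0.4592, -0.1862, 0.1121]
ee_rot: [-0.001, 0.942, 0.334, -0.001]
contact_force: [0.0, 0.3, -0.3]
width: 0.0324
gripper_force: 39.8
```

Emit:
drive_tool(
  rows=[
    [0,0,0,0],
    [0,0,0,0],
    [0,0,0.3,0],
    [0,0,0.6,0],
    [0,0,0.9,0],
    [0,0,1.2,0],
    [0,0,1.4,0],
    [0,0,1.4,0],
  ],
)

```text
clock: 13.78
position: [0.4587, -0.1866, 0.0777]
ee_rot: [-0.001, 0.942, 0.334, -0.001]
contact_force: [0.4, 0.6, -0.8]
width: 0.0324
gripper_force: 39.8
```

Run:
```python
from h import *
moveto(.4596,-.187,.0464)
snap('wrist','w6');snap('scene','s6');snap('top','t6')
b=cv2.imread('pics/s6.png')[180:300,320:440];w=cv2.imread('pics/w6.png')[150:420,130:430];t=cv2.imread('pics/t6.png')[190:290,310:410]
cv2.imwrite('pics/c6.png',np.hstack([cv2.resize(b,(260,400)),cv2.resize(w,(300,400)),cv2.resize(t,(240,400))]))
```

```text
pos [ 0.4587 -0.1866  0.0777] yaw 39.1 tilt [-0.002  0.001 -1.   ] units [0.019 0.038 1.25 ] turn 0.0 clk 13.78 w 0.0324
```

View pics/c6.png

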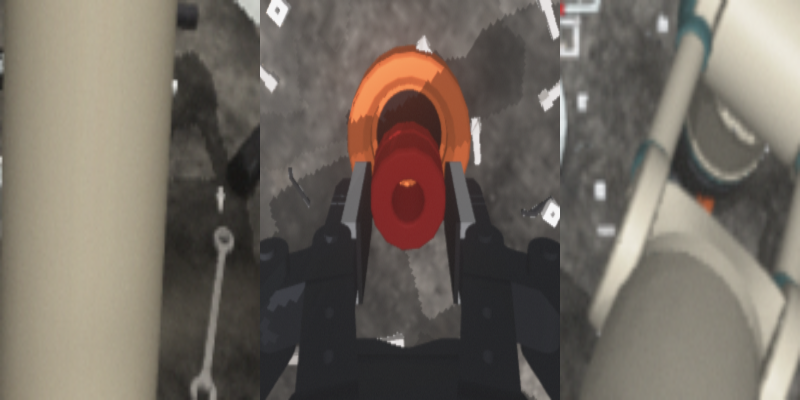

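Run:
```python
from h import *
z=load('w6');P=cloud(z);s=get_state()['position']
M=np.array([[np.cos(.682),np.sin(.682)],[np.sin(.682),-np.cos(.682)]])
f=lambda q:((q[...,:2]-s[:2])@M).round(4)
h=cv2.cvtColor(z['im'],cv2.COLOR_RGB2HSV)
red=((h[...,0]<4)|(h[...,0]>174))&(h[...,1]>120)
m=red&(abs(P[...,2]-.0633)<.004);q=P[m];t=f(q);print('drift top z',np.median(q[:,2]),t.min(0),t.max(0),(t.min(0)+t.max(0))/2,m.sum())
o=(h[...,0]>5)&(h[...,0]<20)&(h[...,1]>120)&(abs(P[...,2]-.016)<.003);o[:,:200]=0;o[:,360:]=0
t=f(P[o]);r=np.linalg.lstsq(np.c_[2*t,np.ones(len(t))],(t**2).sum(1),rcond=None)
print('nest',t.min(0),t.max(0)); 
# outer edge circle fit: keep farthest per angle about guess
from scipy.optimize import least_squares
def fit(c):
    d=t-c;a=np.round(np.degrees(np.arctan2(d[:,1],d[:,0]))/5);rr=np.hypot(*d.T)
    return np.array([t[a==k][np.argmax(rr[a==k])] for k in np.unique(a) if abs(k*5)<100])
c=np.array([0.,0.])
for _ in range(6):
    e=fit(c);c=least_squares(lambda x:np.hypot(*(e-x).T)-.035,c,loss='soft_l1',f_scale=.001).x
print('nest centre',c)
```

```text
drift top z 0.062216524322581596 [-0.0164 -0.0176] [0.0167 0.0149] [ 0.00015 -0.00135] 3562
nest [-0.0144 -0.0352] [0.0342 0.0337]
nest centre [-0.00099748 -0.00100262]
```

Emit:
drive_tool(
  rows=[
    [-0.04,0,0.1,0],
    [-0.04,0,0.3,0],
    [-0.04,0,0.5,0],
    [-0.04,0,0.7,0],
    [-0.04,0,0.9,0],
    [-0.04,0,1.05,0],
    [-0.04,0,1.15,0],
    [-0.04,0,1.15,0],
  ],
)

```text
clock: 14.6
position: [0.4584, -0.1875, 0.0496]
ee_rot: [-0.0, 0.942, 0.334, -0.0]
contact_force: [0.4, 0.6, 0.1]
width: 0.0324
gripper_force: 39.8
```

Emit:
drive_tool(
  rows=[
    [0,0,0.04,0],
    [0,0,0.07,0],
    [0,0,0.1,0],
    [0,0,0.1,0],
    [0,0,0.1,0],
    [0,0,0.1,0],
    [0,0,0.1,0],
    [0,0,0.1,0],
  ],
)

```text
clock: 15.27
position: [0.4588, -0.1877, 0.0479]
ee_rot: [0.0, 0.942, 0.334, 0.0]
contact_force: [-0.3, 0.5, -0.6]
width: 0.0322
gripper_force: 39.8
```

Emit:
drive_tool(
  rows=[
    [0,0,0.03,0],
    [0,0,0.06,0],
    [0,0,0.08,0],
    [0,0,0.08,0],
    [0,0,0.08,0],
    [0,0,0.08,0],
    [0,0,0.08,0],
    [0,0,0.08,0],
  ],
)

```text
clock: 15.93
position: [0.459, -0.1878, 0.0465]
ee_rot: [0.0, 0.942, 0.334, 0.0]
contact_force: [-0.8, 0.0, 6.1]
width: 0.0324
gripper_force: 40.5
```

Emit:
drive_tool(
  rows=[
    [0,0,0,0],
    [0,0,0,0],
    [0,0,0,0],
    [0,0,0,0],
    [0,0,-0.2,0],
    [0,0,-0.6,0],
    [0,0,-1.2,0],
    [0,0,-1.8,0],
  ],
  grip=52,
)

```text
clock: 16.6
position: [0.4585, -0.1875, 0.0912]
ee_rot: [-0.0, 0.942, 0.334, -0.0]
contact_force: [0.4, -0.2, -0.7]
width: 0.0517
gripper_force: 0.0
```

Emit:
drive_tool(
  rows=[
    [0,0,-1.0,0],
    [0,0,-2.2,0],
    [0,0,-3.2,0],
    [0,0,-3.6,0],
    [0,0,-3.6,0],
    [0,0,-3.6,0],
    [0,0,-3.6,0],
    [0,0,-3.6,0],
  ],
  grip=85,
)

```text
clock: 17.27
position: [0.4578, -0.1871, 0.179]
ee_rot: [-0.001, 0.942, 0.334, -0.001]
contact_force: [0.3, 0.4, 0.4]
width: 0.0851
gripper_force: 0.0
```

Run:
```python
from h import *
snap('wrist','w7')
z=load('w7');P=cloud(z);s=get_state()['position']
h=cv2.cvtColor(z['im'],cv2.COLOR_RGB2HSV)
red=((h[...,0]<4)|(h[...,0]>174))&(h[...,1]>120)
m=red&(P[...,2]>.022)&(P[...,2]<.04);q=P[m];print('drift',m.sum(),np.median(q[:,2]),(q.min(0)+q.max(0))/2,q.max(0)-q.min(0))
m=(P[...,2]>.013)&(P[...,2]<.019)&(h[...,0]>5)&(h[...,0]<20)&(h[...,1]>120);q=P[m];print('nest',m.sum(),(q.min(0)+q.max(0))/2,q.max(0)-q.min(0))
moveto(.631,-.0855,.18)
```

```text
drift 1198 0.031241359425859684 [ 0.45941844 -0.18708361  0.02796397] [0.0328575  0.03294745 0.01175497]
nest 2844 [ 0.45869732 -0.18678158  0.01533315] [0.06934226 0.06908959 0.00465505]
pos [ 0.4579 -0.1872  0.1792] yaw 39.0 tilt [-0.003  0.002 -1.   ] units [ 7.94   1.203 -0.048] turn 0.0 clk 17.32 w 0.0847
```

Emit:
drive_tool(
  rows=[
    [0.8,0.1,0,0],
    [2.0,0.3,0,0],
    [3.4,0.5,0,0],
    [4.8,0.7,0,0],
    [6.2,0.95,0,0],
    [7.3,1.1,0,0],
    [7.9,1.2,0,0],
    [7.94,1.2,0,0],
  ],
)

```text
clock: 17.98
position: [0.6343, -0.084, 0.1788]
ee_rot: [-0.001, 0.942, 0.335, 0.0]
contact_force: [-0.1, -0.1, 0.1]
width: 0.0852
gripper_force: 0.0
```

Emit:
drive_tool(
  rows=[
    [0,0,0,0],
    [0,0,0,0],
    [0,0,0,0],
    [0,0,0,0],
    [0,0,0.4,0],
    [0,0,0.8,0],
    [0,0,1.0,0],
    [0,0,1.0,0],
  ],
)

```text
clock: 18.65
position: [0.6303, -0.0858, 0.1535]
ee_rot: [-0.001, 0.943, 0.334, -0.002]
contact_force: [-0.7, 0.1, -0.5]
width: 0.085
gripper_force: 0.0
```

Run:
```python
from h import *
snap('wrist','w8')
z=load('w8');P=cloud(z);s=get_state()['position']
m=(P[...,2]>.074)&(P[...,2]<.083)&(np.hypot(P[...,0]-.63,P[...,1]+.085)<.05);q=P[m];print('flange',m.sum(),np.median(q[:,2]),(q.min(0)+q.max(0))/2,q.max(0)-q.min(0))
moveto(.631,-.0855,.080)
```

```text
flange 3317 0.07728263299141919 [ 0.63146588 -0.08399507  0.07849277] [0.05410607 0.05331328 0.00898035]
pos [ 0.6309 -0.0859  0.1544] yaw 39.0 tilt [-0.003  0.001 -1.   ] units [ 0.017 -0.004  2.977] turn 0.0 clk 18.7 w 0.0849
```

View pics/w8.png

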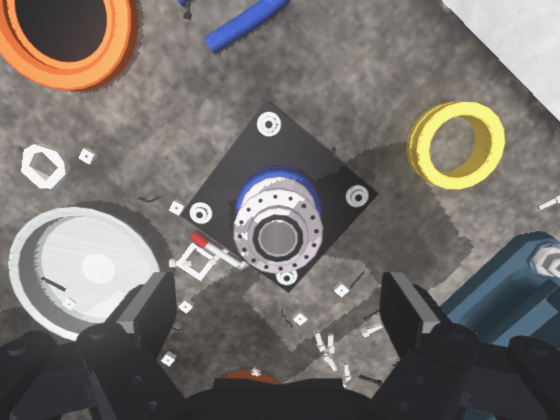

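Emit:
drive_tool(
  rows=[
    [0.05,-0.04,0.3,0],
    [0.05,-0.04,0.8,0],
    [0.05,-0.04,1.3,0],
    [0.05,-0.04,1.8,0],
    [0.05,-0.04,2.3,0],
    [0.05,-0.04,2.7,0],
    [0.05,-0.04,2.95,0],
    [0.05,-0.04,2.95,0],
  ],
)

```text
clock: 19.37
position: [0.6314, -0.0841, 0.0804]
ee_rot: [-0.001, 0.942, 0.334, -0.001]
contact_force: [-0.3, -0.8, 0.0]
width: 0.0849
gripper_force: 0.0
```

Emit:
drive_tool(
  rows=[
    [0,0,0,0],
    [0,0,0,0],
    [0,0,0,0],
    [0,0,0,0],
    [0,0,0,0],
    [0,0,0,0],
    [0,0,0,0],
    [0,0,0,0],
  ],
  grip=42,
  newtons=60,
)

```text
clock: 20.03
position: [0.633, -0.0846, 0.0835]
ee_rot: [0.001, 0.942, 0.334, 0.001]
contact_force: [-0.8, -0.3, 5.7]
width: 0.0518
gripper_force: 61.8
```

Emit:
drive_tool(
  rows=[
    [0,0,0,0],
    [0,0,0,0],
    [0,0,-0.1,0],
    [0,0,-0.3,0],
    [0,0,-0.7,0],
    [0,0,-1.2,0],
    [0,0,-1.7,0],
    [0,0,-1.7,0],
  ],
)

```text
clock: 20.7
position: [0.6339, -0.0848, 0.1274]
ee_rot: [0.001, 0.942, 0.334, 0.002]
contact_force: [0.2, 0.1, -2.2]
width: 0.0519
gripper_force: 62.9
```

Run:
```python
from h import *
snap('wrist','w9')
moveto(.489,-.0025,.12)
z=load('w9');P=cloud(z)
m=(P[...,2]>.03)&(P[...,2]<.04)&(np.hypot(P[...,0]-.63,P[...,1]+.085)<.05);print('cup rim pts',m.sum(),P[m].min(0),P[m].max(0))
```

```text
pos [ 0.6333 -0.0846  0.1262] yaw 39.1 tilt [ 0.003 -0.001 -1.   ] units [-2.412 -6.187  0.225] turn 0.0 clk 20.75 w 0.0513
cup rim pts 1778 [ 0.60731372 -0.10831483  0.03007556] [ 0.6624778  -0.05313283  0.03760439]
```

View pics/w9.png

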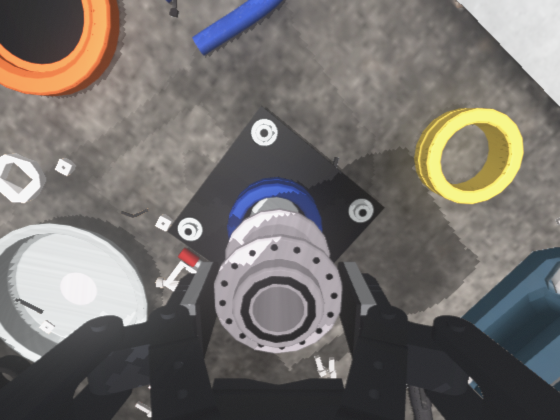

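Emit:
drive_tool(
  rows=[
    [-0.3,-0.7,0,0],
    [-0.7,-1.8,0,0],
    [-1.1,-3.0,0,0],
    [-1.6,-4.1,0,0],
    [-2.0,-5.2,0,0],
    [-2.3,-5.9,0,0],
    [-2.4,-6.18,0,0],
    [-2.4,-6.18,0,0],
  ],
)

```text
clock: 21.42
position: [0.4863, -0.0014, 0.1242]
ee_rot: [-0.0, 0.942, 0.335, -0.001]
contact_force: [0.3, -0.2, -1.3]
width: 0.0519
gripper_force: 63.1
```

Emit:
drive_tool(
  rows=[
    [0,0,0,0],
    [0,0,0.3,0],
    [0,0,0.7,0],
    [0,0,1.2,0],
    [0,0,1.7,0],
    [0,0,2.1,0],
    [0,0,2.4,0],
    [0,0,2.4,0],
  ],
)

```text
clock: 22.08
position: [0.4882, -0.0027, 0.0626]
ee_rot: [-0.001, 0.943, 0.334, -0.001]
contact_force: [-0.5, -0.9, -2.9]
width: 0.0522
gripper_force: 63.1
```

Emit:
drive_tool(
  rows=[
    [0,0,0.05,0],
    [0,0,0.1,0],
    [0,0,0.15,0],
    [0,0,0.2,0],
    [0,0,0.23,0],
    [0,0,0.23,0],
    [0,0,0.23,0],
    [0,0,0.23,0],
  ],
)

```text
clock: 22.75
position: [0.4885, -0.0022, 0.059]
ee_rot: [0.0, 0.942, 0.334, 0.0]
contact_force: [-0.3, -1.1, -2.2]
width: 0.0521
gripper_force: 63.2
```

Emit:
drive_tool(
  rows=[
    [0,0,0.03,0],
    [0,0,0.06,0],
    [0,0,0.09,0],
    [0,0,0.09,0],
    [0,0,0.09,0],
    [0,0,0.09,0],
    [0,0,0.09,0],
    [0,0,0.09,0],
  ],
)

```text
clock: 23.42
position: [0.489, -0.002, 0.0584]
ee_rot: [0.0, 0.943, 0.334, 0.001]
contact_force: [-2.4, 1.9, 13.1]
width: 0.0519
gripper_force: 64.3
```

Seated; release and rise, then over to the cup.

Emit:
drive_tool(
  rows=[
    [0,0,-0.04,0],
    [0,0,-0.04,0],
    [0,0,-0.04,0],
    [0,0,-0.04,0],
    [0,0,-0.04,0],
    [0,0,-0.3,0],
    [0,0,-0.9,0],
    [0,0,-1.6,0],
  ],
  grip=85,
)

```text
clock: 24.08
position: [0.4874, -0.0021, 0.0963]
ee_rot: [-0.001, 0.943, 0.334, -0.001]
contact_force: [0.4, 0.1, 0.7]
width: 0.0851
gripper_force: 0.0
```

Emit:
drive_tool(
  rows=[
    [0,0,-0.8,0],
    [0,0,-1.8,0],
    [0,0,-2.6,0],
    [0.3,0.7,-2.8,0],
    [0.9,2.0,-2.8,0],
    [1.5,3.4,-2.8,0],
    [2.0,4.8,-2.8,0],
    [2.3,6.0,-2.8,0],
  ],
)

```text
clock: 24.75
position: [0.6299, -0.0834, 0.1671]
ee_rot: [0.001, 0.942, 0.334, 0.001]
contact_force: [0.3, -0.6, 1.0]
width: 0.0851
gripper_force: 0.0
```

Emit:
drive_tool(
  rows=[
    [0,0.1,0,0],
    [0,0.1,0,0],
    [0,0.1,0.3,0],
    [0,0.1,0.8,0],
    [0,0.1,1.4,0],
    [0,0.1,2.0,0],
    [0,0.1,2.4,0],
    [0,0.1,2.4,0],
  ],
)

```text
clock: 25.42
position: [0.626, -0.083, 0.1041]
ee_rot: [-0.002, 0.942, 0.335, -0.003]
contact_force: [0.2, 0.6, 0.9]
width: 0.0847
gripper_force: 0.0
```

Run:
```python
from h import *
snap('wrist','w10')
z=load('w10');P=cloud(z)
h=cv2.cvtColor(z['im'],cv2.COLOR_RGB2HSV);b=(h[...,0]>100)&(h[...,0]<130)&(h[...,1]>120)
m=b&(P[...,2]>.031)&(P[...,2]<.042)&(np.hypot(P[...,0]-.63,P[...,1]+.085)<.05);q=P[m];c=(q.min(0)+q.max(0))/2;print('cup',m.sum(),np.median(q[:,2]),c,np.ptp(q,0))
moveto(c[0],c[1],.046)
```

```text
cup 4301 0.03520984148159609 [ 0.63195803 -0.08412145  0.03432599] [0.06130586 0.06213217 0.00663315]
pos [ 0.6272 -0.0834  0.1054] yaw 39.1 tilt [-0.003  0.001 -1.   ] units [0.136 0.151 2.377] turn 0.0 clk 25.47 w 0.0848
```

Emit:
drive_tool(
  rows=[
    [0.12,0.13,0,0],
    [0.12,0.13,0.2,0],
    [0.12,0.13,0.6,0],
    [0.12,0.13,1.0,0],
    [0.12,0.13,1.4,0],
    [0.12,0.13,1.7,0],
    [0.12,0.13,1.8,0],
    [0.12,0.13,1.8,0],
  ],
)

```text
clock: 26.13
position: [0.6326, -0.0849, 0.0601]
ee_rot: [-0.001, 0.943, 0.334, -0.001]
contact_force: [0.0, 0.3, 0.6]
width: 0.0853
gripper_force: 0.0
```

Emit:
drive_tool(
  rows=[
    [0,0,0.1,0],
    [0,0,0.2,0],
    [0,0,0.3,0],
    [0,0,0.4,0],
    [0,0,0.48,0],
    [0,0,0.48,0],
    [0,0,0.48,0],
    [0,0,0.48,0],
  ],
)

```text
clock: 26.8
position: [0.6335, -0.0851, 0.0496]
ee_rot: [0.0, 0.942, 0.334, 0.0]
contact_force: [-0.8, -0.4, -0.3]
width: 0.0852
gripper_force: 0.0
```

Run:
```python
from h import *
moveto(.632,-.0841,.046)
```

```text
pos [ 0.6335 -0.0851  0.0496] yaw 39.1 tilt [ 0. -0. -1.] units [-0.022 -0.067  0.146] turn 0.0 clk 26.8 w 0.0852
```

Emit:
drive_tool(
  rows=[
    [0,-0.06,0.05,0],
    [0,-0.06,0.1,0],
    [0,-0.06,0.1,0],
    [0,-0.06,0.1,0],
    [0,-0.06,0.1,0],
    [0,-0.06,0.1,0],
    [0,-0.06,0.1,0],
    [0,-0.06,0.1,0],
  ],
  grip=50,
  newtons=60,
)

```text
clock: 27.47
position: [0.6327, -0.0838, 0.0479]
ee_rot: [0.0, 0.942, 0.334, 0.0]
contact_force: [-1.5, 0.9, 5.4]
width: 0.0594
gripper_force: 63.3
```

Emit:
drive_tool(
  rows=[
    [0,0,0,0],
    [0,0,0,0],
    [0,0,-0.1,0],
    [0,0,-0.3,0],
    [0,0,-0.8,0],
    [0,0,-1.4,0],
    [0,0,-1.8,0],
    [0,0,-1.8,0],
  ],
)

```text
clock: 28.13
position: [0.634, -0.0842, 0.0944]
ee_rot: [0.001, 0.942, 0.334, 0.002]
contact_force: [1.6, -0.2, -0.9]
width: 0.0594
gripper_force: 64.8
```

Run:
```python
from h import *
snap('wrist','w11')
moveto(.6425,.114,.09)
```

```text
pos [ 0.6333 -0.0841  0.0932] yaw 39.1 tilt [ 0.003 -0.001 -1.   ] units [ 5.278 -5.922  0.122] turn 0.0 clk 28.18 w 0.0593
```

View pics/w11.png

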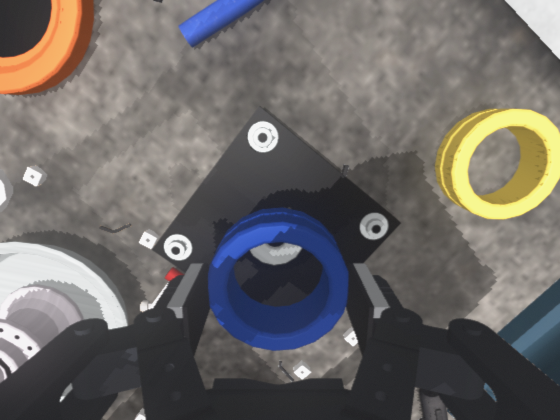

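Emit:
drive_tool(
  rows=[
    [0.6,-0.7,0,0],
    [1.5,-1.7,0,0],
    [2.5,-2.8,0,0],
    [3.5,-3.9,0,0],
    [4.4,-5.0,0,0],
    [5.0,-5.7,0,0],
    [5.28,-5.92,0,0],
    [5.28,-5.92,0,0],
  ],
)

```text
clock: 28.85
position: [0.6413, 0.1165, 0.091]
ee_rot: [-0.0, 0.942, 0.336, -0.0]
contact_force: [-0.2, 0.2, -1.1]
width: 0.0588
gripper_force: 64.9
```

Emit:
drive_tool(
  rows=[
    [0,0,0,0],
    [0,0,0.1,0],
    [0,0,0.3,0],
    [0,0,0.5,0],
    [0,0,0.6,0],
    [0,0,0.6,0],
    [0,0,0.6,0],
    [0,0,0.6,0],
  ],
)

```text
clock: 29.52
position: [0.6419, 0.114, 0.0771]
ee_rot: [0.0, 0.943, 0.334, 0.0]
contact_force: [0.9, 0.6, -0.9]
width: 0.0593
gripper_force: 64.8
```

Run:
```python
from h import *
snap('wrist','w12')
z=load('w12');P=cloud(z);s=get_state()['position']
M=np.array([[np.cos(.682),np.sin(.682)],[np.sin(.682),-np.cos(.682)]]);f=lambda q:((q[...,:2]-s[:2])@M)
h=cv2.cvtColor(z['im'],cv2.COLOR_RGB2HSV);b=(h[...,0]>100)&(h[...,0]<130)&(h[...,1]>120)
zt=.036+s[2]-.0479
m=b&(abs(P[...,2]-zt)<.005)&(np.hypot(*(P[...,:2]-s[:2]).transpose(2,0,1))<.05);t=f(P[m]);print('cup',m.sum(),zt,np.median(P[m][:,2]),(t.min(0)+t.max(0))/2,np.ptp(t,0))
o=(h[...,0]>5)&(h[...,0]<20)&(h[...,1]>120)&(abs(P[...,2]-.016)<.003);t=f(P[o]);t=t[np.hypot(*t.T)<.07]
from scipy.optimize import least_squares
def fit(c):
    d=t-c;a=np.round(np.degrees(np.arctan2(d[:,1],d[:,0]))/5);rr=np.hypot(*d.T)
    return np.array([t[a==k][np.argmax(rr[a==k])] for k in np.unique(a) if abs(k*5)<100])
c=np.array([0.,0.])
for _ in range(6):
    e=fit(c);c=least_squares(lambda x:np.hypot(*(e-x).T)-.05,c,loss='soft_l1',f_scale=.001).x
print('nest centre',c,t.min(0),t.max(0));moveto(.6425,.114,.0439)
```

```text
cup 7053 0.0653322172521956 0.06413244198425672 [-4.11658846e-04  7.59587508e-05] [0.06056648 0.05931858]
nest centre [1.69623152e-04 5.87633969e-05] [-0.03917281 -0.04942015] [0.05039981 0.04949985]
pos [0.6419 0.1141 0.0772] yaw 39.0 tilt [ 0. -0. -1.] units [0.016 0.018 1.333] turn 0.0 clk 29.57 w 0.0592
```

View pics/w12.png

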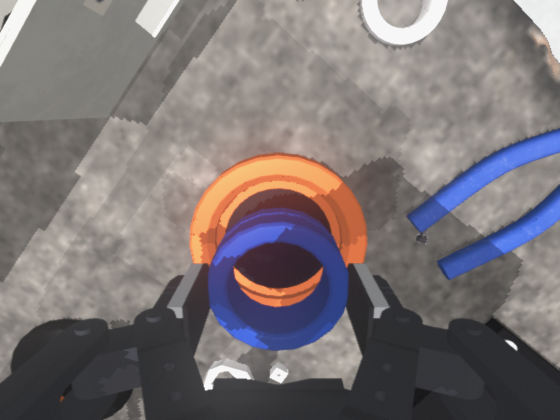

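Cup is centred over the large nest to within 1 mm. Lower it.

Emit:
drive_tool(
  rows=[
    [0,0,0.2,0],
    [0,0,0.5,0],
    [0,0,0.8,0],
    [0,0,1.0,0],
    [0,0,1.15,0],
    [0,0,1.2,0],
    [0,0,1.2,0],
    [0,0,1.2,0],
  ],
)

```text
clock: 30.23
position: [0.6418, 0.1143, 0.047]
ee_rot: [0.0, 0.942, 0.334, 0.0]
contact_force: [0.4, -0.6, -0.9]
width: 0.0591
gripper_force: 64.8
```

Emit:
drive_tool(
  rows=[
    [0,0,0.04,0],
    [0,0,0.08,0],
    [0,0,0.1,0],
    [0,0,0.1,0],
    [0,0,0.1,0],
    [0,0,0.1,0],
    [0,0,0.1,0],
    [0,0,0.1,0],
  ],
)

```text
clock: 30.9
position: [0.6418, 0.1142, 0.0446]
ee_rot: [0.0, 0.942, 0.334, 0.0]
contact_force: [0.8, 0.2, -1.6]
width: 0.0596
gripper_force: 64.8
```

Emit:
drive_tool(
  rows=[
    [0,0,0.03,0],
    [0,0,0.06,0],
    [0,0,0.06,0],
    [0,0,0.06,0],
    [0,0,0.06,0],
    [0,0,0.06,0],
    [0,0,0.06,0],
    [0,0,0.06,0],
  ],
)

```text
clock: 31.57
position: [0.6419, 0.1142, 0.044]
ee_rot: [0.0, 0.942, 0.334, 0.0]
contact_force: [-0.9, -0.4, 6.2]
width: 0.0592
gripper_force: 65.6
```

Emit:
drive_tool(
  rows=[
    [0,0,0,0],
    [0,0,0,0],
    [0,0,0,0],
    [0,0,0,0],
    [0,0,-0.2,0],
    [0,0,-0.8,0],
    [0,0,-1.6,0],
    [0,0,-2.4,0],
  ],
  grip=85,
)

```text
clock: 32.23
position: [0.6413, 0.1142, 0.1033]
ee_rot: [-0.0, 0.942, 0.334, -0.001]
contact_force: [0.9, -0.9, 0.5]
width: 0.0847
gripper_force: 0.0
```

Emit:
drive_tool(
  rows=[
    [0,0,-1.2,0],
    [0,0,-2.6,0],
    [0,0,-4.0,0],
    [0,0,-5.0,0],
    [-1.0,0.5,-5.5,0],
    [-2.2,1.5,-5.5,0],
    [-3.4,2.5,-5.5,0],
    [-4.0,3.2,-5.5,0],
  ],
)

```text
clock: 32.9
position: [0.613, -0.0138, 0.2416]
ee_rot: [0.001, 0.943, 0.334, -0.0]
contact_force: [0.9, 0.4, -0.3]
width: 0.085
gripper_force: 0.0
```

Emit:
drive_tool(
  rows=[
    [0,0,0,0],
    [0,0,0,0],
    [0,0,0,0],
    [0,0,0,0],
    [0,0,0,0],
    [0,0,0,0],
    [0,0,0,0],
    [0,0,0,0],
  ],
)

```text
clock: 33.57
position: [0.6145, -0.0103, 0.2404]
ee_rot: [0.0, 0.942, 0.335, -0.0]
contact_force: [0.1, 0.8, 0.5]
width: 0.0848
gripper_force: 0.0
```

Run:
```python
from h import *
snap('wrist','w13');snap('scene','s13')
a=cv2.imread('pics/w13.png');b=cv2.imread('pics/s13.png')[130:300,140:400]
cv2.imwrite('pics/c13.png',np.hstack([cv2.resize(a,(400,300)),cv2.resize(b,(400,300))]))
z=load('w13');P=cloud(z);h=cv2.cvtColor(z['im'],cv2.COLOR_RGB2HSV);b=(h[...,0]>100)&(h[...,0]<130)&(h[...,1]>120)
m=b&(np.hypot(P[...,0]-.642,P[...,1]-.114)<.04)&(P[...,2]>.026);q=P[m]
if len(q):print('cup',np.median(q[:,2]),(q.min(0)+q.max(0))/2,np.ptp(q,0))
for n in('w13','s13'):
    z=load(n);P=cloud(z)
    m=(np.hypot(P[...,0]-.49,P[...,1])<.045)&(P[...,2]>.045)&(P[...,2]<.07);q=P[m]
    if len(q):print('hub',len(q),(q.min(0)+q.max(0))/2,np.ptp(q,0),q[:,2].max())
    m=(np.hypot(P[...,0]-.48,P[...,1]-.155)<.03)&(P[...,2]>.13)&(P[...,2]<.155);q=P[m]
    if len(q):print('knob',len(q),(q.min(0)+q.max(0))/2,q[:,2].max())
```

```text
cup 0.031223062040765324 [0.64165469 0.11375362 0.03119452] [0.05964436 0.0590718  0.00626488]
hub 1734 [ 0.48906752 -0.00154735  0.05381013] [0.05226764 0.05277902 0.01759398] 0.06260712125394358
knob 36 [0.48977873 0.13642142 0.13184811] 0.13364993719230003
hub 278 [0.48601062 0.00339907 0.05509677] [0.05389688 0.04187012 0.01710931] 0.0636514220440124
knob 164 [0.48237442 0.14550526 0.13873856] 0.14715793646102232
```

View pics/c13.png

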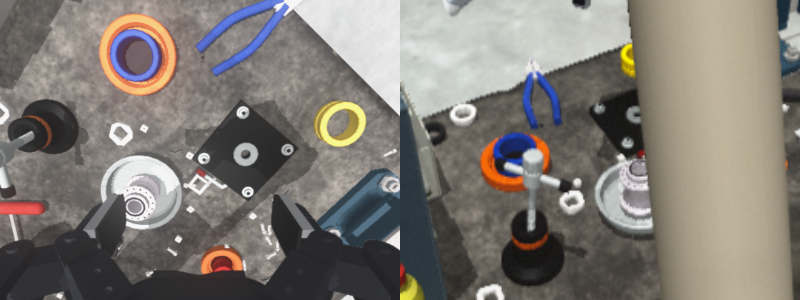

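```bash
python3 -c "
from rig import order; print(order.sign_off())"
```

```text
the job is handed in; nothing more can be done
None
```

The press is taken apart and handed in at about 34 s: in the last pictures and depth readings the spindle, hub and cup are fully down in their places, the drift was measured seated just after I released it, the spindle leans about 0.1 rad (limit 0.2), and the arm never went near the grease tub, though I did not measure the tub at the end and the sign-off gave no verdict.

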